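Replace the faulty lampholder of a kit from the right stock tin

TASK

The lampholder standing in the red reject tray is faulty and is missing from the blue kit tray: fetch a new one of the same finish from the tin with that colour of band and knob, and leave it standing upright in the empty compartment of the kit tray. Stand the tin's lid centrally on the cork mat, knob up, before you take the lampholder out, and put it back squarely and fully down on the same tin afterwards. Leave the faulty lampholder, the rest of the kit, the other two tins and everything else on the bench as they are.

Things in the scene. Friction and masses are not known exactly. Their poses are not given: they have to be found in the camera images.
- tin_brass: Stock tin for brass lampholders: dark green with a brass band round it, fixed to the bench. Round, 120 mm outside and 112 mm inside diameter, 92 mm tall, floor 4 mm thick. Origin at the centre of its underside, z up.
- lid_brass: Loose lid of the brass-banded tin: green disc 128 mm across, 4 mm thick, over a chamfered plug 104 mm across, 8 mm deep; in the middle of its top a round brass knob, 32 mm across, its top 6 mm 36 mm across. Origin: centre of the plug's underside; above it the disc spans 8 to 12 mm, the knob 12 to 56 mm. Seated, its origin is 84 mm above the tin's underside on the tin's axis. 0.15 kg.
- spare_brass: New lampholder in polished brass, standing on its foot in the tin with the brass band, under the lid at the start. Foot flange 52 mm in diameter and 9 mm thick, above it a smooth barrel 42 mm in diameter up to 76 mm, then a small steel nipple up to 78 mm. Origin at the centre of its underside, z up when standing. 0.12 kg.
- kit_brass: Lampholder in polished brass of the old kit, same shape as the new ones, origin at the centre of its underside. It stands either in the kit tray or, if it is the faulty one, in the red reject tray.
- tin_white: Stock tin for white lampholders: dark green with a white band round it, fixed to the bench. Round, 120 mm outside and 112 mm inside diameter, 92 mm tall, floor 4 mm thick. Origin at the centre of its underside, z up.
- lid_white: Loose lid of the white-banded tin: green disc 128 mm across, 4 mm thick, over a chamfered plug 104 mm across, 8 mm deep; in the middle of its top a round white knob, 32 mm across, its top 6 mm 36 mm across. Origin: centre of the plug's underside; above it the disc spans 8 to 12 mm, the knob 12 to 56 mm. Seated, its origin is 84 mm above the tin's underside on the tin's axis. 0.15 kg.
- spare_white: New lampholder in white plastic, standing on its foot in the tin with the white band, under the lid at the start. Foot flange 52 mm in diameter and 9 mm thick, above it a smooth barrel 42 mm in diameter up to 76 mm, then a small steel nipple up to 78 mm. Origin at the centre of its underside, z up when standing. 0.12 kg.
- kit_white: Lampholder in white plastic of the old kit, same shape as the new ones, origin at the centre of its underside. It stands either in the kit tray or, if it is the faulty one, in the red reject tray.
- tin_black: Stock tin for black lampholders: dark green with a black band round it, fixed to the bench. Round, 120 mm outside and 112 mm inside diameter, 92 mm tall, floor 4 mm thick. Origin at the centre of its underside, z up.
- lid_black: Loose lid of the black-banded tin: green disc 128 mm across, 4 mm thick, over a chamfered plug 104 mm across, 8 mm deep; in the middle of its top a round black knob, 32 mm across, its top 6 mm 36 mm across. Origin: centre of the plug's underside; above it the disc spans 8 to 12 mm, the knob 12 to 56 mm. Seated, its origin is 84 mm above the tin's underside on the tin's axis. 0.15 kg.
- spare_black: New lampholder in black plastic, standing on its foot in the tin with the black band, under the lid at the start. Foot flange 52 mm in diameter and 9 mm thick, above it a smooth barrel 42 mm in diameter up to 76 mm, then a small steel nipple up to 78 mm. Origin at the centre of its underside, z up when standing. 0.12 kg.
- kit_black: Lampholder in black plastic of the old kit, same shape as the new ones, origin at the centre of its underside. It stands either in the kit tray or, if it is the faulty one, in the red reject tray.
- tray: Blue kit tray, fixed, 151 mm square, any yaw, walls 24 mm high and 5 mm thick, floor 5 mm thick, 2 by 2 compartments each 68 mm square. Origin at the centre of its underside. In its frame the compartment at (-x, -y) holds a fixed steel bracket up to 30 mm high, those at (+x, -y) and (-x, +y) hold lampholders, the one at (+x, +y) is empty.
- empty_place (a point): Centre of the floor of the kit tray's empty compartment (5 mm above the bench); its x and y axes run along the compartment's walls.
- reject: Red reject tray, 100 mm square, 24 mm high, at the far left or far right. The faulty lampholder stands in it. Origin at the centre of its underside.
- mat: Round cork mat, 130 mm in diameter, 4 mm thick, fixed to the bench. Origin at the centre of its underside.
- column: Bystander: cut-glass lamp column, standing, 200 mm tall, at most 68 mm in diameter. Origin at the centre of its underside.
- carton: Bystander: bulb carton with a yellow band, 58 mm square, 105 mm tall. Origin at the centre of its underside.
- canopy: Bystander: brass ceiling cup lying flat, 110 mm in diameter, 34 mm high. Origin at the centre of its underside.
- tape: Bystander: orange roll of tape lying flat, 104 mm in diameter, 48 mm high. Origin at the centre of its underside.
- driver: Bystander: screwdriver lying down, 200 mm long, along its x axis. Origin under its middle.
- jar: Bystander: glass jar, fixed, 70 mm in diameter, 90 mm tall. Origin at the centre of its underside.
Not all that is in view belongs to the job. Leave any purple look-alike of the lid_black alone.

How it is judged:
By the outcome, as a careful person would: the job done as asked, in the order asked, and still so for the second after the job is handed in, with the robot touching nothing.
It also fails if it takes over 67 s, if anything falls off the work surface, if the arm or the gripper's body presses on something with over 40 N, if the wrist force passes 120 N, or if a joint passes its speed limit or range.

ROBOT

A 6-joint arm with a two-finger parallel gripper is mounted at the origin on the work surface. World frame = base frame: x ahead of the robot, y to its left, z up, the work surface at z = 0. Lengths are in mm, angles in rad, forces in N, time in s.
With the tool pointing down it reaches from about 350 to 875 mm from the base axis. Payload 4.2 kg.
Tool frame: the origin (TCP) lies at the very end of the fingers, on their centre line; the grasp point (between the pads) lies 19 mm behind it; z points along the fingers, y is the line along which they close (so a half turn about z gives the same grasp; the last joint's range is limited). The gripper opens to 85 mm and grips with 20 to 120 N. Pads are 22 mm wide; open, the fingers measure 114 mm over their backs; the gripper's body (76 mm by 85 mm) begins 54 mm behind the grasp point. The pads swing forward as they close: fully open they stand 13 mm farther back than shut.
Start: joints at [-0.996, 0.385, 0.008, 0, -1.194, -0.259], TCP at [194.126, -594.066, 231.312] pointing down, gripper open.
Joint ranges: [-3.14, 3.14], [-1.21, 2.06], [-1.07, 1.41], [-3.16, 2.05], [-2.99, -0.16], [-3.1, 3.1]. Speed limits (rad/s): [2.79, 2.79, 3.14, 3.14, 3.14, 3.14].

INTERFACE

Orientations are given as a unit quaternion [x, y, z, w].
In Python, from bench import read_state, get_image, get_calibration, job_done gives the robot as it stands.
- The arm moves only by the shell command python3 -m creep 'ROWS'. ROWS is a JSON object of lists of equal length, an entry for each row: "translation": the shift along the world's x, y, z in cm, a list of three; "delta_rot": the turn, a rotation vector about the world's x, y, z in degrees, a list of three; "hand": the finger opening in cm, from 0 to 8.54. A call has 1 to 8 rows; each row is the pose to reach, as a shift and turn from the pose commanded when the call began; what a row does not reach only later rows make up. A row lasts 1/8 s, in which the tool goes at most 62.5 mm and 10.7 degrees, less where a joint would pass 70% of its speed; a pose out of reach is approached as far as the arm can. A call with a gripper value outside its range is refused whole. The fingers move at their own pace and stop on an object; the grip force is fixed at half the most. Time passes only in rows, so rows that repeat a pose let the fingers close. It gives the time, the measured TCP pose, the force, the opening and the grip force at its end, in the units of the state.
- read_state(): the state, without advancing time (a new reading comes with each control period).
- get_image(name): name is "side" or "top" or "wrist"; returns (picture, depth): 420x560x3 uint8, red, green, blue; 420x560 float32, mm along the optical axis (not along the pixel's ray), 0 where there is no reading.
- get_calibration(name): a dict with "intrinsics" (3x3 intrinsics, pixels), "dist" ([k1, k2, p1, p2, k3] as OpenCV has them; the pictures are not rectified), "xyz" and "attitude" of the camera in the world. Camera axes: x right, y down, z forward; pixel columns grow to the right and rows downward; lengths in mm; the calibration is good to about 2 mm. A picture is of the moment at which its call begins: read the wrist's pose just before it. get_calibration takes no time and is no camera call; for the wrist camera it gives the pose at the moment of the call.
- job_done(): hands the job in; it is judged then, once.
The state is a dict: "clock": time; "joints": joint angles; "joint_vel": joint speeds; "joint_efforts": joint torques, N m; "position": TCP position; "ee_rot": TCP orientation; "contact_force": force on the tool from outside, world axes, zero at the start; "wrist_torque": the same for the moment, N m; "gripper_width": finger opening in mm; "grasp_force": force on a finger pad.
Only numpy, scipy, OpenCV 4.12 (cv2) and the standard library are available. Lean on these libraries where they do the work, as an engineer would, in place of code of your own. Each camera call takes 0.05 s, during which the arm holds its last target. There are 200 camera calls.

## Working session

There is one attempt and no reset: what is moved stays moved. The work goes in short steps, Python scripts to look and compute and a shell command to move; the robot and the scene stay as the last step left them, time stands still between calls to the robot, and variables do not carry over. Pictures are saved under pics/ and viewed, at most 10 in all, crops included, and the job is handed in when it is done.

```bash
mkdir -p pics; cat > h.py <<'E'
import numpy as np,cv2
from bench import *
from scipy.spatial.transform import Rotation as R
def cam(n):
    c=get_calibration(n); K=np.array(c["intrinsics"],float); d=np.array(c["dist"],float)
    a=np.array(c["attitude"],float); M=R.from_quat(a).as_matrix() if a.size==4 else a.reshape(3,3)
    return K,d,np.array(c["xyz"],float),M
def rays(n,px,c=None):
    K,d,o,M=c or cam(n)
    u=cv2.undistortPoints(np.array(px,float).reshape(-1,1,2),K,d).reshape(-1,2)
    return o,np.c_[u,np.ones(len(u))]@M.T
def plane(n,px,z,c=None):
    o,r=rays(n,px,c); return o+r*((z-o[2])/r[:,2])[:,None]
def pts(n,px,dep,c=None):  # depth -> world
    o,r=rays(n,px,c); return o+r*np.array([dep[int(round(v)),int(round(u))] for u,v in px])[:,None]
def cloud(n,dep,c=None):
    h,w=dep.shape; g=np.stack(np.meshgrid(np.arange(w),np.arange(h)),-1).reshape(-1,2)
    o,r=rays(n,g,c); return (o+r*dep.reshape(-1,1)).reshape(h,w,3)
def save(n,im): cv2.imwrite(f"pics/{n}.png",im[...,::-1])
E
python3 - <<'E'
from h import *
for n in("top","side"):
    im,d=get_image(n); save(n+"0",im); np.savez(n+"0.npz",im=im,d=d); K,dd,o,M=cam(n); print(n,o,M.round(2).tolist(),K[0,0],dd)
E
```

```text
top [ 453.39273972 -107.47765568 1353.75316787] [[-0.02, -1.0, 0.08], [-1.0, 0.02, 0.0], [-0.0, -0.08, -1.0]] 423.7516633785335 [0.00210024 0.         0.         0.         0.        ]
side [ 435.98188696 1187.43045971 1168.94229134] [[-1.0, -0.06, 0.05], [-0.08, 0.64, -0.76], [0.02, -0.76, -0.65]] 528.4563700728154 [-0.02547963  0.          0.          0.          0.        ]
```

View pics/top0.png

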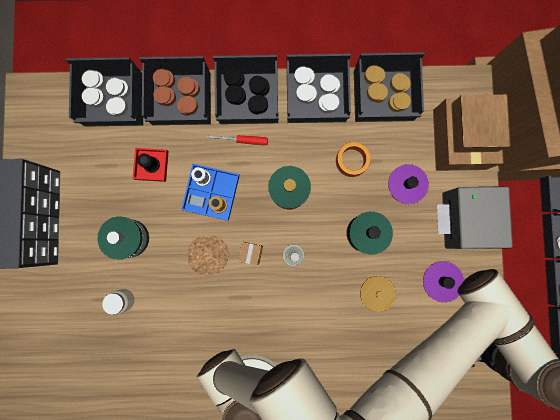

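View pics/side0.png

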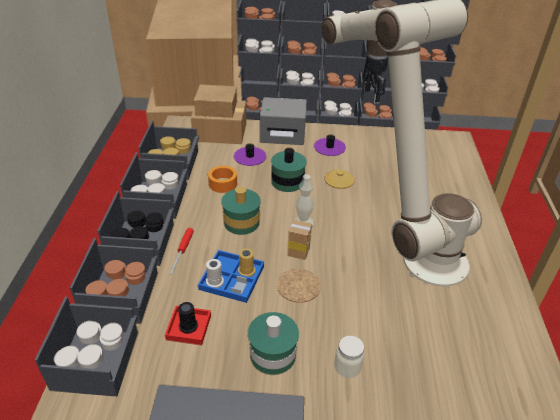

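The reject tray (top 148,160; side 187,317) holds a black lampholder, so the black tin is the one to use. There are four candidates with a black knob:
- Top (370,232), side (289,170): a green lid on a green tin with a black band. This fits.
- Top (408,184) and (443,281): purple look-alikes. Not these.
- The green lids with brass (289,186) and white (113,238) knobs are the wrong finish.

In the top view, the mat is at (208,255) and the kit tray at (210,192), with its empty compartment near (222,180).

```bash
cat > m.py <<'E'
from h import *
T=np.load("top0.npz");S=np.load("side0.npz")
def hsv(i): return cv2.cvtColor(i,cv2.COLOR_RGB2HSV)
def blob(m,x0,y0,x1,y1):
    k=np.zeros(m.shape,np.uint8); k[y0:y1,x0:x1]=m[y0:y1,x0:x1]
    n,l,s,c=cv2.connectedComponentsWithStats(k); i=1+np.argmax(s[1:,4]); return (l==i),s[i],c[i]
ht,hs=hsv(T['im']),hsv(S['im']); ct,cs=cloud("top",T['d']),cloud("side",S['d'])
green=lambda h:((h[...,0]>60)&(h[...,0]<95)&(h[...,1]>100)&(h[...,2]>40))
dark=lambda h:(h[...,2]<45)
# lid disc
m,s,c=blob(green(ht),340,205,400,260)
f,_=cv2.findContours(m.astype(np.uint8),0,1); e=cv2.minEnclosingCircle(max(f,key=len))
zz=np.median(ct[...,2][m]);print("lid disc top px",e,"depth z",zz,"ctr@96",plane("top",[e[0]],96),"diam",2*e[1]*(1353-96)/424)
# knob: points by depth
for n,cc,b in(("top",ct,(355,220,392,245)),("side",cs,(275,140,305,165))):
    p=cc[b[1]:b[3],b[0]:b[2]].reshape(-1,3); q=p[(p[:,2]>125)&(p[:,2]<160)]; print(n,"knob",len(q),np.median(q[:,2]),q.min(0),q.max(0))
    q=q[q[:,2]>np.median(q[:,2])-2];print("  mean",q.mean(0))
# mat
h=ht; mm=np.zeros(h.shape[:2],bool); 
for n,cc,im,b in(("top",ct,T['im'],(180,228,236,282)),("side",cs,S['im'],(272,264,326,306))):
    g=im[b[1]:b[3],b[0]:b[2]]; p=cc[b[1]:b[3],b[0]:b[2]]; k=(p[...,2]>2.2)&(p[...,2]<20)
    k=cv2.morphologyEx(k.astype(np.uint8),cv2.MORPH_OPEN,np.ones((3,3),np.uint8)); f,_=cv2.findContours(k,0,1)
    a=max(f,key=cv2.contourArea); a2=a.reshape(-1,2)+np.array(b[:2]); w=plane(n,a2,4)[:,:2].astype(np.float32)
    print(n,"mat",cv2.minEnclosingCircle(w),np.median(p[...,2][k>0]))
# tray : blue
blue=lambda h:((h[...,0]>100)&(h[...,0]<125)&(h[...,1]>150)&(h[...,2]>60))
for n,hh,b,cc in(("top",ht,(175,155,245,225),ct),("side",hs,(190,240,275,305),cs)):
    m,s,c=blob(blue(hh),*b); p=cc[m]; print(n,"z pct",np.percentile(p[:,2],[5,50,95]))
    r=p[(p[:,2]>19)&(p[:,2]<30)][:,:2].astype(np.float32); print(n,"tray rim rect",cv2.minAreaRect(r),len(r))
    r=plane(n,np.argwhere(m)[:,::-1],24)[:,:2].astype(np.float32); print("   all@24",cv2.minAreaRect(r))
for n,cc,b in(("topwhite",ct,(190,165,212,188)),("topbrass",ct,(207,193,230,216)),("sidewhite",cs,(200,250,228,290)),("sidebrass",cs,(234,240,260,280))):
    p=cc[b[1]:b[3],b[0]:b[2]].reshape(-1,3); q=p[(p[:,2]>76)&(p[:,2]<95)]; print(n,q.mean(0),len(q))
for nm,b,lo in(("column",(275,235,318,275),100),("carton",(235,238,268,270),80)):
    p=ct[b[1]:b[3],b[0]:b[2]].reshape(-1,3); q=p[p[:,2]>lo]; print(nm,q.mean(0),q.max(0)) if len(q) else print(nm,"none",p[:,2].max())
i=S['im'][130:200,235:365]; j=T['im'][150:300,335:475]
i=cv2.resize(i,(520,280),interpolation=2);j=cv2.resize(j,(261,280));save("crop1",np.hstack([i,j]))
E
python3 m.py
```

```text
lid disc top px ((370.5384521484375, 232.6703338623047), 21.375934600830078) depth z 97.27754623291935 ctr@96 [[ 481.71896193 -365.65593952   96.        ]] diam 126.74315940209155
top knob 124 140.87838338453173 [ 465.26797957 -383.55824095  136.11206407] [ 499.74199648 -348.86136147  146.75468982]
  mean [ 481.84703841 -366.53490049  141.62366898]
side knob 72 137.23412748659666 [ 468.08544223 -387.38481987  125.05601968] [ 500.17389019 -342.37111883  145.57737015]
  mean [ 483.95485635 -361.11329435  139.07815792]
top mat ((422.0531311035156, 135.09820556640625), 67.30453491210938) 5.814096119305077
side mat ((424.1833801269531, 166.9527587890625), 18.71879005432129) 4.310934884347262
top z pct [ 2.76636622  8.40486614 27.40715608]
top tray rim rect ((622.2626953125, 122.52362060546875), (150.68942260742188, 150.5745849609375), 76.11804962158203) 425
   all@24 ((622.07666015625, 122.27265930175781), (153.07859802246094, 150.17572021484375), 76.07075500488281)
side z pct [ 0.93686546 11.40592035 25.09339823]
side tray rim rect ((622.775146484375, 128.69000244140625), (156.35401916503906, 151.06813049316406), 76.55047607421875) 337
   all@24 ((621.239501953125, 135.83175659179688), (165.44921875, 154.19741821289062), 76.176025390625)
topwhite [667.98704751 148.44073652  82.95128349] 150
topbrass [580.25879745  96.15797123  83.3179086 ] 158
sidewhite [669.79275805 152.94972317  80.98405472] 138
sidebrass [582.22503101 101.00355238  80.90966993] 120
column [ 421.49426719 -133.52423594  221.33463326] [ 453.39273972 -107.47765568 1353.75316787]
carton [427.77152752  -7.91295374 120.97065516] [ 460.35013622   26.91061371 1353.75316787]
```

View pics/crop1.png

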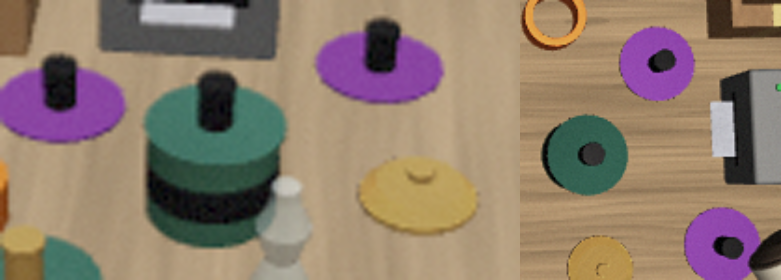

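The crop confirms the target: the green tin with the black band and black knob at side (289,170) and top (370,232). Its neighbours are purple. The lid is at about (482,-365), the knob top measures z≈140, the mat is at about (422,134), and the empty compartment is at about (649,80). I'll move the wrist camera over the lid.

```bash
python3 -m creep '{"translation":[[5,4,2],[10,8,4],[15,12,6],[20,16,7],[24.8,19.4,7],[28.8,23,7],[28.8,23,7],[28.8,23,7]],"delta_rot":[[0,0,0],[0,0,0],[0,0,0],[0,0,0],[0,0,0],[0,0,0],[0,0,0],[0,0,0]],"hand":[8,8,8,8,6.5,6.5,6.5,6.5]}'
cat > w.py <<'E'
from h import *
import sys
def shot(n):
    s=read_state(); c=cam("wrist"); im,d=get_image("wrist"); save(n,im); np.savez(n+".npz",im=im,d=d)
    M=R.from_quat(s["ee_rot"]).as_matrix()
    print("t",s["clock"],"pos",np.round(s["position"],1),"yaxis",M[:,1].round(3),"z",M[:,2].round(3),"q",np.round(s["joints"],2),"F",np.round(s["contact_force"],1),"w",s["gripper_width"])
    return im,d,c,cloud("wrist",d,c)
E
python3 - <<'E'
from w import *
im,d,c,cl=shot("w1"); print("cam",c[2],c[3].round(2).tolist())
z=cl[...,2]
for lo,hi,n in((90,104,"disc"),(134,148,"knob")):
    k=((z>lo)&(z<hi)).astype(np.uint8);f,_=cv2.findContours(k,0,1)
    a=max(f,key=cv2.contourArea).reshape(-1,2); h=np.median(z[k>0]); e=cv2.minEnclosingCircle(plane("wrist",a,h,c)[:,:2].astype(np.float32)); print(n,h,e,cv2.boundingRect(a))
E
```

```text
clock: 1.1
position: [482.1, -363.6, 300.8]
ee_rot: [-0.158, 0.987, 0.0, -0.001]
contact_force: [0.1, -0.9, -0.2]
gripper_width: 64.7
grasp_force: 0.0
t 1.1 pos [ 482.1 -363.6  300.8] yaxis [-0.312  0.95   0.001] z [-0.001  0.001 -1.   ] q [-0.38  0.31  0.07 -0.   -1.33 -0.88] F [ 0.1 -0.9 -0.2] w 64.71788080304552
cam [ 419.14553032 -384.88663085  444.46661271] [[-0.31, 0.92, 0.25], [0.95, 0.3, 0.08], [0.0, 0.26, -0.96]]
disc 97.00039660764315 ((481.3585510253906, -366.6623840332031), 63.50392150878906) (221, 121, 117, 116)
knob 140.882130373437 ((480.5876159667969, -366.65411376953125), 18.040081024169922) (260, 170, 38, 38)
```

View pics/w1.png

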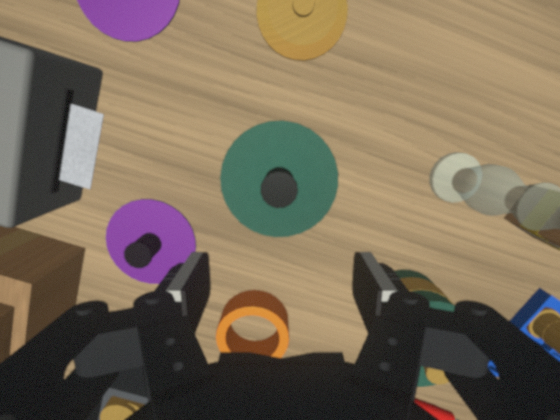

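The wrist view shows the black-knobbed green lid at (279,180), with the knob axis at (481,-366.7), radius 18 and top at 140, all as expected. Descending to grip the knob.

```bash
python3 -m creep '{"translation":[[-0.1,-0.3,-5],[-0.1,-0.3,-10],[-0.1,-0.3,-14],[-0.1,-0.3,-17.5],[-0.1,-0.3,-20],[-0.1,-0.3,-20],[-0.1,-0.3,-20],[-0.1,-0.3,-20]],"delta_rot":[[0,0,0],[0,0,0],[0,0,0],[0,0,0],[0,0,0],[0,0,0],[0,0,0],[0,0,0]],"hand":[6.5,6.5,6.5,6.5,6.5,6.5,6.5,6.5]}'
python3 -m creep '{"translation":[[0,0,0],[0,0,0],[0,0,0],[0,0,0],[0,0,0],[0,0,0]],"delta_rot":[[0,0,0],[0,0,0],[0,0,0],[0,0,0],[0,0,0],[0,0,0]],"hand":[2.5,2.5,2.5,2.5,2.5,2.5]}'
```

```text
clock: 2.15
position: [481.7, -367.8, 103.0]
ee_rot: [-0.157, 0.988, -0.001, 0.001]
contact_force: [0.2, -1.3, -0.4]
gripper_width: 64.9
grasp_force: 0.0
clock: 2.9
position: [481.4, -367.2, 102.3]
ee_rot: [-0.157, 0.988, -0.0, 0.0]
contact_force: [-1.3, 0.6, 4.7]
gripper_width: 33.8
grasp_force: 59.0
```

```bash
python3 -m creep '{"translation":[[0,0,0.7],[0,0,2],[0,0,5],[0,0,9],[0,0,13],[0,0,17],[0,0,17.5],[0,0,17.5]],"delta_rot":[[0,0,0],[0,0,0],[0,0,0],[0,0,0],[0,0,0],[0,0,0],[0,0,0],[0,0,0]],"hand":[2.5,2.5,2.5,2.5,2.5,2.5,2.5,2.5]}'
python3 - <<'E'
from w import *
im,d,c,cl=shot("w2"); z=cl[...,2]
s=get_image("side")[0]; save("s2",np.vstack([cv2.resize(s[60:220,200:400],(500,400)) ])); 
E
```

```text
clock: 3.9
position: [480.8, -366.6, 275.8]
ee_rot: [-0.157, 0.988, 0.001, -0.0]
contact_force: [-0.4, 0.5, -2.4]
gripper_width: 33.4
grasp_force: 59.8
t 3.9 pos [ 480.8 -366.6  275.8] yaxis [-0.31   0.951  0.001] z [-0.     0.001 -1.   ] q [-0.38  0.32  0.03 -0.   -1.28 -0.87] F [-0.4  0.5 -2.4] w 33.44538265360804
```

View pics/w2.png

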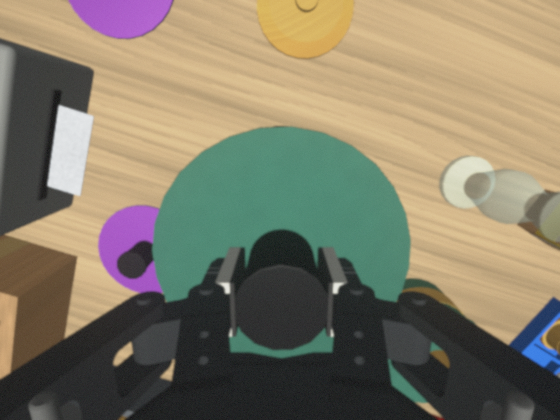

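The lid hangs level from the gripper. Next I'll check its tilt and refine the mat position by colour in both views.

```bash
python3 - <<'E'
from h import *
W=np.load("w2.npz"); s=read_state()
c=cam("wrist"); cl=cloud("wrist",W['d'],c); h=cv2.cvtColor(W['im'],cv2.COLOR_RGB2HSV)
m=(h[...,0]>60)&(h[...,0]<95)&(h[...,1]>100)&(np.abs(cl[...,2]-270)<25); m=cv2.erode(m.astype(np.uint8),np.ones((7,7)))>0
p=cl[m]; A=np.c_[p[:,:2]-[480.8,-366.6],np.ones(len(p))]; k=np.linalg.lstsq(A,p[:,2],rcond=None)[0]; print("plane",k,len(p))
# disc far edge -> circle fit
m=((h[...,0]>60)&(h[...,0]<95)&(h[...,1]>100)).astype(np.uint8); ed=[]
for u in range(165,400,3):
    v=np.where(m[100:300,u])[0]
    if len(v): ed.append((u,100+v[0]))
w=plane("wrist",ed,k[2],c)[:,:2]
A=np.c_[2*w,np.ones(len(w))]; q=np.linalg.lstsq(A,(w**2).sum(1),rcond=None)[0]; print("disc ctr",q[:2],"r",np.sqrt(q[2]+q[:2]@q[:2]))
for n,b in(("top",(178,225,238,285)),("side",(268,258,330,310))):
    Z=np.load(n+"0.npz"); im=Z['im'][b[1]:b[3],b[0]:b[2]]
    L=cv2.cvtColor(im,cv2.COLOR_RGB2LAB).astype(float); hh,ww=L.shape[:2]
    ref=L[hh//2-8:hh//2+8,ww//2-8:ww//2+8].reshape(-1,3).mean(0); bg=np.median(np.r_[L[:4].reshape(-1,3),L[-4:].reshape(-1,3)],0)
    d=(cv2.GaussianBlur(L,(5,5),0)-bg)@(ref-bg)/((ref-bg)@(ref-bg)); k=(d>.5).astype(np.uint8); k=cv2.morphologyEx(k,cv2.MORPH_CLOSE,np.ones((5,5)))
    a=max(cv2.findContours(k,0,1)[0],key=cv2.contourArea); a=cv2.convexHull(a).reshape(-1,2)+np.array(b[:2])
    w=plane(n,a,4)[:,:2].astype(np.float32); print(n,ref,bg,cv2.minEnclosingCircle(w),cv2.minAreaRect(w))
E
```

```text
plane [-6.49380137e-03  3.20329705e-03  2.68871843e+02] 7365
disc ctr [ 481.01166591 -366.10749181] r 57.8706363434197
top [146.9375     138.1875     154.16015625] [149. 134. 150.] ((420.939208984375, 132.98104858398438), 67.02413940429688) ((420.3005065917969, 132.65603637695312), (133.28871154785156, 122.90355682373047), 89.05120086669922)
side [161.2265625  134.58984375 150.84765625] [167. 131. 147.] ((385.3081359863281, 125.52588653564453), 113.46040344238281) ((408.72955322265625, 127.6461410522461), (156.69590759277344, 201.0783233642578), 5.172659397125244)
```

```bash
python3 -m creep '{"translation":[[0,3,3],[0,8,3],[-0.5,13,3],[-1,18,3],[-1,23,3],[-1,26.5,3],[-1,26.5,3],[-1,26.5,3]],"delta_rot":[[0,0,0],[0,0,0],[0,0,0],[0,0,0],[0,0,0],[0,0,0],[0,0,0],[0,0,0]],"hand":[2.5,2.5,2.5,2.5,2.5,2.5,2.5,2.5]}'
python3 - <<'E'
from w import *
im,d,c,cl=shot("w3"); z=cl[...,2]
k=((z>2.5)&(z<9)).astype(np.uint8); near=np.hypot(cl[...,0]-422,cl[...,1]-134)<85; print(np.median(z[near&(z<40)]),np.median(z[(np.hypot(cl[...,0]-422,cl[...,1]-134)<50)]))
L=cv2.cvtColor(im,cv2.COLOR_RGB2LAB)
cv2.circle(im,tuple(int(v) for v in np.argwhere(np.hypot(cl[...,0]-422,cl[...,1]-134)<3).mean(0)[::-1]),3,(255,0,0),1); save("w3m",im)
E
```

```text
clock: 5.0
position: [470.8, -102.2, 305.4]
ee_rot: [-0.157, 0.988, 0.0, -0.001]
contact_force: [-0.0, -0.3, -1.0]
gripper_width: 33.6
grasp_force: 60.1
t 5.0 pos [ 470.8 -102.2  305.4] yaxis [-0.311  0.95   0.   ] z [-0.002 -0.    -1.   ] q [ 0.12  0.09 -0.2   0.   -1.28 -1.38] F [-0.  -0.3 -1. ] w 33.590909523663946
4.5681798241719775 5.238709356743925
```

View pics/w3m.png

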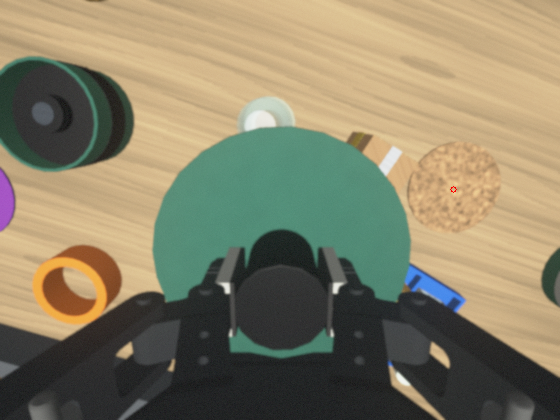

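The mat appears in the wrist view at u 408–500, v 142–232, centred near (454,187), close to my mark. The open black tin at (50,113) has the lampholder standing inside.

```bash
python3 - <<'E'
from h import *
W=np.load("w3.npz"); c=cam("wrist"); im=W['im']
print(plane("wrist",[[454,187]],4,c))
g=cv2.cvtColor(im,cv2.COLOR_RGB2LAB).astype(np.float32); b=(400,130,512,245)
g=g[b[1]:b[3],b[0]:b[2]]; v=cv2.GaussianBlur(g[...,0]**2,(7,7),0)-cv2.GaussianBlur(g[...,0],(7,7),0)**2; a=cv2.GaussianBlur(g[...,1],(5,5),0)
ref=np.median(a[40:70,35:75]);bg=np.median(a[:8]); k=(a>(ref+bg)/2).astype(np.uint8); k=cv2.morphologyEx(cv2.morphologyEx(k,2,np.ones((3,3))),3,np.ones((9,9)));k=cv2.morphologyEx(k,2,np.ones((9,9)))
f=max(cv2.findContours(k,0,1)[0],key=cv2.contourArea).reshape(-1,2)+np.array(b[:2]); w=plane("wrist",f,4,c)[:,:2].astype(np.float32)
print(ref,bg,cv2.minEnclosingCircle(w),cv2.boundingRect(f))
A=np.c_[2*w,np.ones(len(w))]; q=np.linalg.lstsq(A,(w**2).sum(1),rcond=None)[0]; print(q[:2],np.sqrt(q[2]+q[:2]@q[:2]))
E
```

```text
[[419.30240051 134.389612     4.        ]]
135.89453 131.88672 ((419.0895690917969, 122.31655883789062), 78.77123260498047) (400, 142, 101, 91)
[421.06112151 129.29513879] 67.16172670723354
```

```bash
python3 -m creep '{"translation":[[-1,5,0],[-2,10,0],[-3,15,0],[-4,20,0],[-5,23.6,-2],[-5,23.6,-7],[-5,23.6,-11],[-5,23.6,-13]],"delta_rot":[[0,0,0],[0,0,0],[0,0,0],[0,0,0],[0,0,0],[0,0,0],[0,0,0],[0,0,0]],"hand":[2.5,2.5,2.5,2.5,2.5,2.5,2.5,2.5]}'
python3 -m creep '{"translation":[[0,0,-4],[0,0,-8],[0,0,-11],[0,0,-13],[0,0,-14],[0,0,-14],[0,0,-14]],"delta_rot":[[0,0,0],[0,0,0],[0,0,0],[0,0,0],[0,0,0],[0,0,0],[0,0,0]],"hand":[2.5,2.5,2.5,2.5,2.5,2.5,2.5]}'
```

```text
clock: 6.05
position: [420.3, 132.3, 173.7]
ee_rot: [-0.156, 0.988, -0.001, -0.002]
contact_force: [0.2, -0.1, -1.1]
gripper_width: 33.4
grasp_force: 60.4
clock: 6.92
position: [421.9, 134.2, 37.0]
ee_rot: [-0.157, 0.988, 0.0, 0.001]
contact_force: [-0.6, -0.3, -1.3]
gripper_width: 33.8
grasp_force: 60.4
```

```bash
python3 -m creep '{"translation":[[0,0,-0.5],[0,0,-1],[0,0,-1.2],[0,0,-1.2]],"delta_rot":[[0,0,0],[0,0,0],[0,0,0],[0,0,0]],"hand":[2.5,2.5,2.5,2.5]}'
python3 -m creep '{"translation":[[0,0,-0.1],[0,0,-0.2],[0,0,-0.2]],"delta_rot":[[0,0,0],[0,0,0],[0,0,0]],"hand":[2.5,2.5,2.5]}'
```

```text
clock: 7.42
position: [421.0, 133.9, 24.2]
ee_rot: [-0.157, 0.988, -0.0, -0.0]
contact_force: [1.0, 0.6, -2.8]
gripper_width: 33.5
grasp_force: 60.4
clock: 7.8
position: [421.2, 134.0, 22.3]
ee_rot: [-0.157, 0.988, 0.0, 0.0]
contact_force: [0.6, 0.1, -2.2]
gripper_width: 33.7
grasp_force: 60.5
```

```bash
python3 -m creep '{"translation":[[0,0,-0.1],[0,0,-0.1]],"delta_rot":[[0,0,0],[0,0,0]],"hand":[2.5,2.5]}'
python3 -m creep '{"translation":[[0,0,-0.1],[0,0,-0.1]],"delta_rot":[[0,0,0],[0,0,0]],"hand":[2.5,2.5]}'
```

```text
clock: 8.05
position: [421.2, 134.0, 22.2]
ee_rot: [-0.158, 0.988, 0.0, 0.0]
contact_force: [-3.7, 0.4, 7.6]
gripper_width: 33.9
grasp_force: 60.8
clock: 8.3
position: [421.3, 134.0, 22.1]
ee_rot: [-0.158, 0.987, -0.0, 0.0]
contact_force: [-6.2, -0.2, 17.8]
gripper_width: 33.4
grasp_force: 61.2
```

The lid rests on the mat, with contact at the expected height. Now I'll release it and rise.

```bash
python3 -m creep '{"translation":[[0,0,0.1],[0,0,0.1],[0,0,0.1],[0,0,0.2],[0,0,4],[0,0,10],[0,0,16],[0,0,22]],"delta_rot":[[0,0,0],[0,0,0],[0,0,0],[0,0,0],[0,0,0],[0,0,0],[0,0,0],[0,0,0]],"hand":[6.5,6.5,6.5,6.5,6.5,6.5,6.5,6.5]}'
python3 -m creep '{"translation":[[0.6,-5.5,4],[1.2,-11,7],[1.8,-16.5,7],[2.4,-22,7],[3.6,-29,7],[4.8,-36,7],[6,-44,7],[6,-50,7]],"delta_rot":[[0,0,0],[0,0,0],[0,0,0],[0,0,0],[0,0,0],[0,0,0],[0,0,0],[0,0,0]],"hand":[6.5,6.5,6.5,6.5,6.5,6.5,6.5,6.5]}'
python3 -m creep '{"translation":[[0,0,0],[0,0,0],[0,0,0]],"delta_rot":[[0,0,0],[0,0,0],[0,0,0]],"hand":[6.5,6.5,6.5]}'
cat > tin.py <<'E'
from w import *
import sys
im,d,c,cl=shot(sys.argv[1]); z=cl[...,2]
near=np.hypot(cl[...,0]-481,cl[...,1]+367)<75
for lo,hi,n in((87,99,"rim"),(70,88,"holder top")):
    k=((z>lo)&(z<hi)&near)
    if n!="rim": k&=np.hypot(cl[...,0]-481,cl[...,1]+367)<50
    k=k.astype(np.uint8); f,_=cv2.findContours(k,0,1)
    a=max(f,key=cv2.contourArea).reshape(-1,2); h=np.median(z[k>0]); e=cv2.minEnclosingCircle(plane("wrist",a,h,c)[:,:2].astype(np.float32)); print(n,h,e,cv2.boundingRect(a))
E
python3 tin.py w4
```

```text
clock: 9.3
position: [420.7, 133.6, 242.3]
ee_rot: [-0.157, 0.988, 0.0, 0.0]
contact_force: [1.1, 1.2, -0.1]
gripper_width: 65.1
grasp_force: 0.0
clock: 10.3
position: [479.3, -335.5, 309.8]
ee_rot: [-0.157, 0.988, 0.0, -0.0]
contact_force: [1.6, 0.4, 0.3]
gripper_width: 65.0
grasp_force: 0.0
clock: 10.68
position: [479.3, -332.4, 310.6]
ee_rot: [-0.158, 0.987, 0.0, 0.0]
contact_force: [0.7, -0.3, 0.2]
gripper_width: 65.0
grasp_force: 0.0
t 10.675 pos [ 479.3 -332.4  310.6] yaxis [-0.312  0.95  -0.   ] z [ 0.  0. -1.] q [-0.33  0.27  0.04 -0.   -1.34 -0.92] F [ 0.7 -0.3  0.2] w 64.95715525054132
rim 92.63145221492118 ((482.1521301269531, -366.3702697753906), 59.285091400146484) (199, 118, 106, 106)
holder top 81.36228496945296 ((480.51025390625, -372.57183837890625), 21.52092742919922) (229, 150, 38, 37)
```

View pics/w4.png

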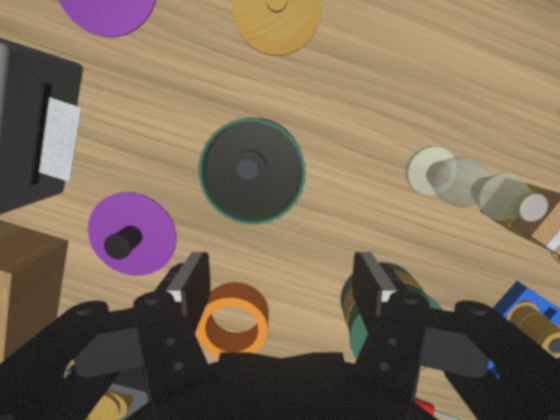

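The open tin is at (252,170), with the rim centre at (482,-366.5) and z 92.6. The black lampholder's top is at (248,168), which gives (480.5,-372.5), radius 21.5 and z 81, so it stands on the tin floor. I'll move above it, narrow the fingers and turn 13° to suit the tray diagonal.

```bash
python3 -m creep '{"translation":[[0.1,-4,0],[0.1,-4,-5],[0.1,-4,-10],[0.1,-4,-15],[0.1,-4,-18],[0.1,-4,-18],[0.1,-4,-18]],"delta_rot":[[0,0,7],[0,0,13],[0,0,13],[0,0,13],[0,0,13],[0,0,13],[0,0,13]],"hand":[5.6,5.6,5.6,5.6,5.6,5.6,5.6]}'
python3 tin.py w5
```

```text
clock: 11.6
position: [481.6, -373.5, 132.3]
ee_rot: [-0.269, 0.963, -0.001, 0.001]
contact_force: [-0.1, -0.1, 1.1]
gripper_width: 56.1
grasp_force: 0.0
t 11.6 pos [ 481.6 -373.5  132.3] yaxis [-0.518  0.855 -0.003] z [ 0.003 -0.002 -1.   ] q [-0.39  0.44 -0.17  0.   -0.96 -0.63] F [-0.1 -0.1  1.1] w 56.13018998773838
rim 92.6469952142887 ((482.03692626953125, -366.4676818847656), 59.53240966796875) (192, 140, 200, 130)
holder top 81.285837403332 ((479.959228515625, -373.5933837890625), 22.2240047454834) (250, 192, 67, 68)
```

```bash
python3 -m creep '{"translation":[[-0.1,0,-3],[-0.1,0,-6],[-0.1,0,-8.5],[-0.1,0,-9.5],[-0.1,0,-9.5],[-0.1,0,-9.5]],"delta_rot":[[0,0,0],[0,0,0],[0,0,0],[0,0,0],[0,0,0],[0,0,0]],"hand":[5.6,5.6,5.6,5.6,5.6,5.6]}'
python3 -m creep '{"translation":[[0,0,0],[0,0,0],[0,0,0],[0,0,0],[0,0,0]],"delta_rot":[[0,0,0],[0,0,0],[0,0,0],[0,0,0],[0,0,0]],"hand":[3.4,3.4,3.4,3.4,3.4]}'
```

```text
clock: 12.4
position: [481.1, -374.7, 45.1]
ee_rot: [-0.269, 0.963, -0.003, 0.002]
contact_force: [-14.1, 12.1, 35.1]
gripper_width: 55.8
grasp_force: 19.3
clock: 13.02
position: [485.0, -377.7, 46.2]
ee_rot: [-0.27, 0.963, -0.007, 0.005]
contact_force: [-4.9, 0.7, 31.2]
gripper_width: 40.7
grasp_force: 62.6
```

Something, probably a knuckle on the rim, stopped the hand about 8 mm early with 31–35 N. The barrel is gripped, so I'll lift gently to relieve the load, then check the holder's attitude.

```bash
python3 -m creep '{"translation":[[0,0,0.5],[0,0,0.9],[0,0,1.2],[0,0,1.2]],"delta_rot":[[0,0,0],[0,0,0],[0,0,0],[0,0,0]],"hand":[3.4,3.4,3.4,3.4]}'
python3 -m creep '{"translation":[[0,0,2],[0,0,5],[0,0,9],[0,0,13],[0,0,17],[0,0,21],[0,0,21],[0,0,21]],"delta_rot":[[0,0,0],[0,0,0],[0,0,0],[0,0,0],[0,0,0],[0,0,0],[0,0,0],[0,0,0]],"hand":[3.4,3.4,3.4,3.4,3.4,3.4,3.4,3.4]}'
python3 - <<'E'
from w import *
im,d,c,cl=shot("w6"); T=get_image("top");S=get_image("side"); np.savez("t6.npz",im=T[0],d=T[1]); np.savez("s6.npz",im=S[0],d=S[1])
a=cv2.resize(S[0][60:220,220:370],(400,427),interpolation=2); b=cv2.resize(im,(400,300)); b=np.vstack([b,np.zeros((127,400,3),np.uint8)]); save("c6",np.hstack([a,b]))
E
```

```text
clock: 13.52
position: [478.8, -373.1, 46.8]
ee_rot: [-0.268, 0.963, 0.001, -0.001]
contact_force: [-0.6, 0.1, -1.2]
gripper_width: 41.2
grasp_force: 60.5
clock: 14.52
position: [478.6, -372.8, 255.5]
ee_rot: [-0.268, 0.963, 0.001, -0.001]
contact_force: [-0.6, -0.2, -2.2]
gripper_width: 40.8
grasp_force: 60.8
t 14.525 pos [ 478.6 -372.8  255.5] yaxis [-0.516  0.857  0.003] z [-0.002  0.002 -1.   ] q [-0.4   0.34  0.   -0.   -1.24 -0.63] F [-0.6 -0.2 -2.2] w 40.774168807084095
```

View pics/c6.png

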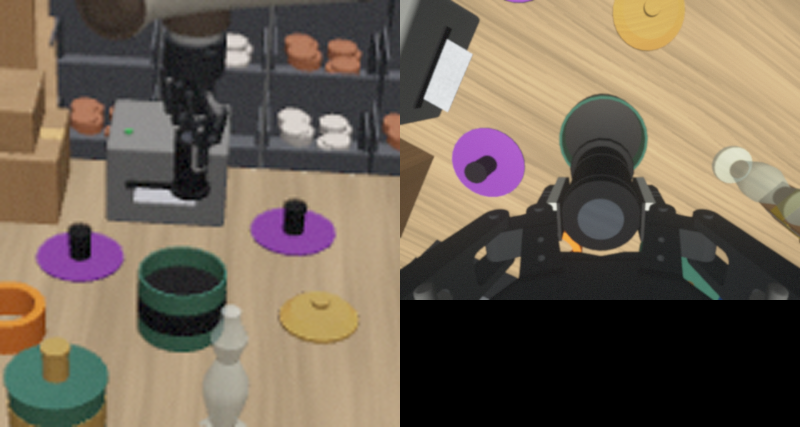

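The lampholder hangs from the gripper (crop at (190,165) left, (600,215) right), and the tin is empty. I'll measure the height of its top and any tilt from the depth image.

```bash
python3 - <<'E'
from h import *
W=np.load("w6.npz"); c=cam("wrist"); cl=cloud("wrist",W['d'],c); p=cl[290:345,250:310].reshape(-1,3); 
print(np.percentile(p[:,2],[5,25,50,75,95]))
q=p[np.abs(p[:,2]-np.median(p[:,2]))<4]; A=np.c_[q[:,:2]-q[:,:2].mean(0),np.ones(len(q))]; print("tilt/height",np.linalg.lstsq(A,q[:,2],rcond=None)[0],len(q))
# whole disc of top
h=np.median(q[:,2]); k=(np.abs(cl[...,2]-h)<5)&(np.hypot(cl[...,0]-478.6,cl[...,1]+372.8)<28); k[:, :225]=0;k[:,335:]=0
f=max(cv2.findContours(k.astype(np.uint8),0,1)[0],key=cv2.contourArea).reshape(-1,2); print(cv2.minEnclosingCircle(plane("wrist",f,h,c)[:,:2].astype(np.float32)))
# side: holder bottom
S=np.load("s6.npz"); cs=cloud("side",S['d']); m=(np.hypot(cs[...,0]-478,cs[...,1]+372)<32)&(cs[...,2]>150)
print("side lowest", np.percentile(cs[...,2][m],[0,1,2,5]))
# foot contours in both views at candidate height: top-view not visible. side vertical pixel of bottom:
v,u=np.where(m); i=np.argsort(-v)[:8]; print(np.c_[u,v][i].tolist(), plane("side",[[np.median(u[i]),v.max()]],213.5))
# tray refine
E
```

```text
[289.17272565 290.38243889 291.5381385  292.03784249 292.6522009 ]
tilt/height [-1.02644558e-01 -3.27471275e-02  2.91219927e+02] 3282
((480.3719787597656, -374.2087707519531), 23.734466552734375)
side lowest [209.35873531 213.09703887 215.56229058 220.36785746]
[[288, 134], [289, 134], [287, 134], [290, 134], [294, 134], [293, 134], [292, 134], [295, 134]] [[ 477.66760514 -349.88719316  213.5       ]]
```

```bash
python3 - <<'E'
from h import *
W=np.load("w6.npz"); c=cam("wrist"); cl=cloud("wrist",W['d'],c)
K=np.hypot(cl[...,0]-479.5,cl[...,1]+373.5)
k=(K<25)&(cl[...,2]>282)&(cl[...,2]<297)
ys,xs=np.where(k); print("bbox",xs.min(),xs.max(),ys.min(),ys.max(),k.sum())
for lo,hi in((0,6),(8,13),(13,19)):
    m=(K>lo)&(K<hi)&(cl[...,2]>280)&(cl[...,2]<300); q=cl[m]; A=np.c_[q[:,:2]-[479.5,-373.5],np.ones(len(q))]
    s=np.linalg.lstsq(A,q[:,2],rcond=None)[0]; r=q[:,2]-A@s; print(lo,hi,s,len(q),r.std())
# barrel front line: points on barrel & foot by height -> axis slope toward camera
for h0 in range(215,290,10):
    m=(np.abs(cl[...,2]-h0)<4)&(K<45); q=cl[m]
    if len(q)>20: print(h0,q.mean(0).round(1),len(q))
E
```

```text
bbox 214 347 243 351 10701
0 6 [-9.69936860e-03  1.35198863e-02  2.91827846e+02] 728 0.5475918867899862
8 13 [1.27441532e-03 3.51534380e-02 2.91453904e+02] 2068 0.9275132673617132
13 19 [-1.64875706e-02  1.17912561e-02  2.89805490e+02] 3701 0.5424302184353943
215 [ 459.2 -384.4  217.3] 98
225 [ 464.7 -380.3  223.2] 1321
235 [ 462.7 -382.   235. ] 262
245 [ 463.8 -382.   245.4] 407
255 [ 463.2 -381.7  255.3] 410
265 [ 466.4 -380.6  265.3] 826
275 [ 467.2 -380.   275. ] 1070
285 [ 471.5 -380.1  285.7] 2013
```

The holder is upright to within about 1°. Its base is about 41.7 mm below the TCP, so it will rest in the tray at TCP z≈46.7. I'll fly high over to the tray and look before lowering.

```bash
python3 -m creep '{"translation":[[0,2,3],[2,7,4],[4,12,4],[6,17,4],[8,22,4],[10,27,4],[12,32,4],[14,37,4]],"delta_rot":[[0,0,0],[0,0,0],[0,0,0],[0,0,0],[0,0,0],[0,0,0],[0,0,0],[0,0,0]],"hand":[3.4,3.4,3.4,3.4,3.4,3.4,3.4,3.4]}'
python3 -m creep '{"translation":[[1.5,4,0],[3,8.2,0],[3,8.2,-3],[3,8.2,-6],[3,8.2,-6],[3,8.2,-6]],"delta_rot":[[0,0,0],[0,0,0],[0,0,0],[0,0,0],[0,0,0],[0,0,0]],"hand":[3.4,3.4,3.4,3.4,3.4,3.4]}'
python3 - <<'E'
from w import *
im,d,c,cl=shot("w7")
h=cv2.cvtColor(im,cv2.COLOR_RGB2HSV); m=(h[...,0]>100)&(h[...,0]<125)&(h[...,1]>150)&(h[...,2]>60)
near=(np.abs(cl[...,0]-622)<120)&(np.abs(cl[...,1]-123)<120)&(cl[...,2]<40); p=cl[m&near]; r=p[(p[:,2]>20)&(p[:,2]<29)][:,:2].astype(np.float32); print(cv2.minAreaRect(r),len(r),np.percentile(p[:,2],[3,50,97]))
E
```

```text
clock: 15.68
position: [619.4, -1.8, 296.0]
ee_rot: [-0.268, 0.963, 0.0, -0.001]
contact_force: [1.4, -0.8, -1.2]
gripper_width: 40.4
grasp_force: 60.9
clock: 16.42
position: [649.9, 78.4, 238.1]
ee_rot: [-0.268, 0.963, -0.0, 0.001]
contact_force: [0.1, -0.0, -1.2]
gripper_width: 40.7
grasp_force: 60.9
t 16.425 pos [649.9  78.4 238.1] yaxis [-0.517  0.856 -0.001] z [ 0.001 -0.001 -1.   ] q [ 0.37  0.43  0.1   0.   -1.24 -1.4 ] F [ 0.1 -0.  -1.2] w 40.74636050562729
((620.8590698242188, 123.42505645751953), (148.77044677734375, 147.24215698242188), 76.46529388427734) 1636 [ 4.72231618  6.4223779  25.51414153]
```

View pics/w7.png

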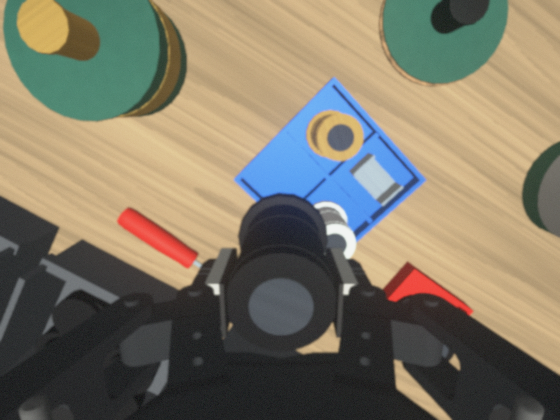

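The wrist view shows the tray as a diamond, with corners near (235,180), (333,78) and (425,180). The brass holder is at (335,135), the bracket at (376,180) and the white holder at (338,240). The empty compartment is at the left, around (275,180).

```bash
python3 - <<'E'
from h import *
W=np.load("w7.npz"); c=cam("wrist"); P=plane("wrist",[[235,180],[333,78],[425,180]],24,c); print(P.round(1),np.linalg.norm(P[0]-P[1]),np.linalg.norm(P[1]-P[2]),"ctr",(P[0]+P[2])/2)
for ctr in((P[0]+P[2])[:2]/2,np.array([620.9,123.4]),np.array([622.3,122.7])):
    y=np.radians(76.2); a=np.array([np.cos(y),np.sin(y)]); b=np.array([np.sin(y),-np.cos(y)]); print("empty",ctr+36.5*(b-a))
E
```

```text
[[676.5  34.4  24. ]
 [531.6  68.9  24. ]
 [567.3 215.2  24. ]] 148.8734828267303 150.59760871530713 ctr [621.86129635 124.7791929   24.        ]
empty [648.60122637  80.62632048]
empty [647.63993002  79.24712758]
empty [649.03993002  78.54712758]
```

```bash
python3 -m creep '{"translation":[[-0.2,0.1,-5],[-0.2,0.1,-10],[-0.2,0.1,-14],[-0.2,0.1,-16],[-0.2,0.1,-17.5],[-0.2,0.1,-18],[-0.2,0.1,-18]],"delta_rot":[[0,0,0],[0,0,0],[0,0,0],[0,0,0],[0,0,0],[0,0,0],[0,0,0]],"hand":[3.4,3.4,3.4,3.4,3.4,3.4,3.4]}'
python3 -m creep '{"translation":[[0,0,-0.4],[0,0,-0.8],[0,0,-0.8]],"delta_rot":[[0,0,0],[0,0,0],[0,0,0]],"hand":[3.4,3.4,3.4]}'
```

```text
clock: 17.35
position: [647.9, 79.7, 58.2]
ee_rot: [-0.268, 0.963, -0.0, 0.001]
contact_force: [0.5, -0.2, -1.5]
gripper_width: 40.7
grasp_force: 60.9
clock: 17.73
position: [647.1, 79.5, 49.1]
ee_rot: [-0.268, 0.963, 0.0, -0.0]
contact_force: [0.1, 0.9, -2.3]
gripper_width: 40.9
grasp_force: 60.9
```

```bash
python3 -m creep '{"translation":[[0,0,-0.1],[0,0,-0.2],[0,0,-0.2]],"delta_rot":[[0,0,0],[0,0,0],[0,0,0]],"hand":[3.4,3.4,3.4]}'
python3 -m creep '{"translation":[[0,0,-0.1],[0,0,-0.1]],"delta_rot":[[0,0,0],[0,0,0]],"hand":[3.4,3.4]}'
```

```text
clock: 18.1
position: [647.4, 79.6, 47.7]
ee_rot: [-0.268, 0.963, -0.0, 0.0]
contact_force: [-0.9, 1.1, 1.3]
gripper_width: 40.7
grasp_force: 61.0
clock: 18.35
position: [647.5, 79.7, 47.7]
ee_rot: [-0.268, 0.963, -0.0, 0.0]
contact_force: [-3.4, 0.3, 4.4]
gripper_width: 41.0
grasp_force: 61.3
```

```bash
python3 -m creep '{"translation":[[0,0,0],[0,0,0],[0,0,0],[0,0,0.5],[0,0,4],[0,0,9],[0,0,15],[0,0,21]],"delta_rot":[[0,0,0],[0,0,0],[0,0,0],[0,0,0],[0,0,0],[0,0,0],[0,0,0],[0,0,0]],"hand":[5.8,5.8,5.8,5.8,5.8,5.8,5.8,5.8]}'
python3 -m creep '{"translation":[[-5,1,2],[-10,2,3],[-15,4,3],[-20,5.4,3],[-22.6,5.4,3],[-22.6,5.4,3],[-22.6,5.4,3]],"delta_rot":[[0,0,0],[0,0,0],[0,0,0],[0,0,0],[0,0,0],[0,0,0],[0,0,0]],"hand":[6.5,6.5,6.5,6.5,6.5,6.5,6.5]}'
python3 - <<'E'
from w import *
im,d,c,cl=shot("w8"); z=cl[...,2]; near=np.hypot(cl[...,0]-421,cl[...,1]-134)<80
for lo,hi,n in((10,24,"disc"),(50,68,"knob")):
    k=((z>lo)&(z<hi)&near).astype(np.uint8);f,_=cv2.findContours(k,0,1)
    a=max(f,key=cv2.contourArea).reshape(-1,2); h=np.median(z[k>0]); e=cv2.minEnclosingCircle(plane("wrist",a,h,c)[:,:2].astype(np.float32)); print(n,h,e,cv2.boundingRect(a))
T,dt=get_image("top");S,_=get_image("side"); x=lambda i,b:cv2.resize(i[b[1]:b[3],b[0]:b[2]],(400,400),interpolation=2)
ct=cloud("top",dt); p=ct[165:200,210:236].reshape(-1,3); q=p[(p[:,2]>76)&(p[:,2]<95)]; print("holder top",q.mean(0),len(q))
save("c8",np.hstack([x(T,(170,150,270,250)),x(S,(190,230,290,330))]))
E
```

```text
clock: 19.35
position: [647.0, 79.4, 258.6]
ee_rot: [-0.268, 0.963, -0.0, 0.0]
contact_force: [1.4, 0.0, -0.1]
gripper_width: 58.1
grasp_force: 0.0
clock: 20.23
position: [421.9, 133.7, 286.8]
ee_rot: [-0.268, 0.963, 0.0, 0.001]
contact_force: [0.5, 0.7, 0.4]
gripper_width: 64.7
grasp_force: 0.0
t 20.225 pos [421.9 133.7 286.8] yaxis [-0.516  0.856 -0.   ] z [ 0.001  0.001 -1.   ] q [ 0.68  0.03 -0.31  0.   -1.23 -1.7 ] F [0.5 0.7 0.4] w 64.74552812528455
disc 17.0414417365767 ((421.3631286621094, 133.42137145996094), 63.65117645263672) (231, 121, 101, 99)
knob 60.862102011433905 ((420.9403076171875, 132.9852752685547), 18.031471252441406) (266, 162, 31, 32)
holder top [637.41426883  82.69889737  83.21849739] 193
```

View pics/c8.png

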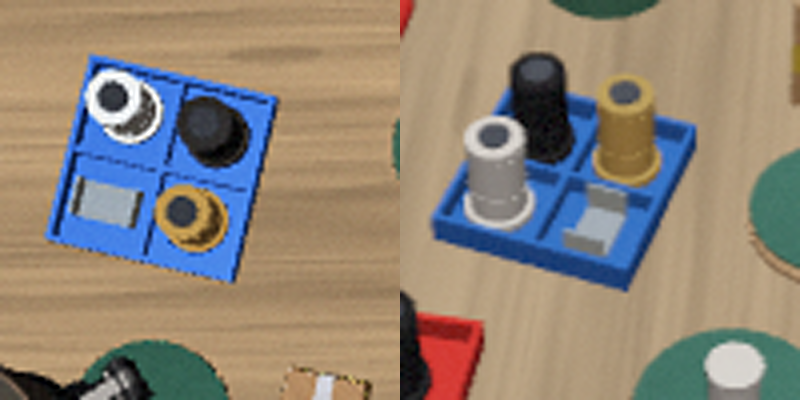

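The new black lampholder stands upright in the formerly empty compartment (left crop (215,130), right crop (540,105)), and the rest of the kit is undisturbed. The lid on the mat is at (421.2,133.3). Next I'll pick it up.

```bash
python3 -m creep '{"translation":[[-0.1,0,-6],[-0.1,0,-12],[-0.1,0,-18],[-0.1,0,-22],[-0.1,0,-25],[-0.1,0,-26.2],[-0.1,0,-26.2],[-0.1,0,-26.2]],"delta_rot":[[0,0,0],[0,0,0],[0,0,0],[0,0,0],[0,0,0],[0,0,0],[0,0,0],[0,0,0]],"hand":[6.5,6.5,6.5,6.5,6.5,6.5,6.5,6.5]}'
python3 -m creep '{"translation":[[0,0,0],[0,0,0],[0,0,0],[0,0,0],[0,0,0],[0,0,0]],"delta_rot":[[0,0,0],[0,0,0],[0,0,0],[0,0,0],[0,0,0],[0,0,0]],"hand":[2.5,2.5,2.5,2.5,2.5,2.5]}'
```

```text
clock: 21.38
position: [421.2, 134.1, 25.3]
ee_rot: [-0.268, 0.963, 0.0, 0.001]
contact_force: [-0.2, 1.0, -0.1]
gripper_width: 65.0
grasp_force: 0.0
clock: 22.12
position: [420.8, 133.9, 25.5]
ee_rot: [-0.268, 0.963, 0.0, 0.001]
contact_force: [-1.3, -0.8, 5.2]
gripper_width: 33.6
grasp_force: 58.9
```

```bash
python3 -m creep '{"translation":[[0,0,0.7],[0,0,3],[0,0,8],[0,0,14],[0,0,20],[0,0,26],[0,0,28],[0,0,28]],"delta_rot":[[0,0,0],[0,0,0],[0,0,0],[0,0,0],[0,0,0],[0,0,0],[0,0,0],[0,0,0]],"hand":[2.5,2.5,2.5,2.5,2.5,2.5,2.5,2.5]}'
python3 -m creep '{"translation":[[0.5,-5,0],[1,-10,0],[2,-15,0],[3,-20,0],[4,-25,0],[5,-30,0],[6,-35,0],[6,-40,0]],"delta_rot":[[0,0,0],[0,0,0],[0,0,0],[0,0,0],[0,0,0],[0,0,0],[0,0,0],[0,0,0]],"hand":[2.5,2.5,2.5,2.5,2.5,2.5,2.5,2.5]}'
python3 -m creep '{"translation":[[0,-5,0],[0,-9,0],[0,-9.9,0],[0,-9.9,0],[0,-9.9,0]],"delta_rot":[[0,0,0],[0,0,0],[0,0,0],[0,0,0],[0,0,0]],"hand":[2.5,2.5,2.5,2.5,2.5]}'
cat > lid.py <<'E'
from w import *
import sys
im,d,c,cl=shot(sys.argv[1]); s=read_state(); P=np.array(s["position"]); h=cv2.cvtColor(im,cv2.COLOR_RGB2HSV)
g=(h[...,0]>60)&(h[...,0]<95)&(h[...,1]>100)
m=cv2.erode((g&(np.abs(cl[...,2]-P[2]+8)<12)).astype(np.uint8),np.ones((7,7)))>0
p=cl[m]; A=np.c_[p[:,:2]-P[:2],np.ones(len(p))]; k=np.linalg.lstsq(A,p[:,2],rcond=None)[0]; print("disc plane",k,"z-TCP",k[2]-P[2],len(p))
on=(np.abs(cl[...,2]-P[2]+8)<10)&(np.hypot(cl[...,0]-P[0],cl[...,1]-P[1])<80); ed=[]
for u in range(165,400,3):
    v=np.where(on[60:300,u])[0]
    if len(v): ed.append((u,60+v[0]))
w=plane("wrist",ed,k[2],c)[:,:2]; a=np.array([np.linalg.norm(w-q,axis=1) for q in [P[:2]]])
from scipy.optimize import least_squares
f=least_squares(lambda q:np.linalg.norm(w-q,axis=1)-64,P[:2],loss="soft_l1"); print("disc ctr r64",f.x,"minus TCP",f.x-P[:2],np.abs(f.fun).mean(),len(w))
E
python3 lid.py w9
```

```text
clock: 23.12
position: [420.3, 133.8, 305.8]
ee_rot: [-0.268, 0.963, 0.001, 0.002]
contact_force: [-0.8, -0.6, -1.8]
gripper_width: 34.0
grasp_force: 60.0
clock: 24.12
position: [479.6, -267.6, 301.4]
ee_rot: [-0.268, 0.963, 0.002, -0.002]
contact_force: [0.5, -0.1, -1.7]
gripper_width: 33.4
grasp_force: 60.1
clock: 24.75
position: [480.2, -364.3, 303.8]
ee_rot: [-0.269, 0.963, 0.001, -0.0]
contact_force: [0.4, 0.3, -1.4]
gripper_width: 33.5
grasp_force: 60.2
t 24.75 pos [ 480.2 -364.3  303.8] yaxis [-0.517  0.856  0.001] z [-0.001  0.001 -1.   ] q [-0.38  0.31  0.07 -0.   -1.34 -0.65] F [ 0.4  0.3 -1.4] w 33.49522635144745
disc plane [-4.47366825e-03  1.47079249e-03  2.95095889e+02] z-TCP -9.11402916567954 5870
disc ctr r64 [ 481.59791037 -363.62058068] minus TCP [1.29350663 0.6048478 ] 0.1798909542932194 79
```

The lid is level, and the disc centre is (+1.3,+0.6) from the TCP. The tin axis is (481.9,-366.5). Lowering to just above the rim.

```bash
python3 -m creep '{"translation":[[0,-0.3,-5],[0,-0.3,-10],[0,-0.3,-14],[0,-0.3,-17],[0,-0.3,-17.9],[0,-0.3,-17.9],[0,-0.3,-17.9]],"delta_rot":[[0,0,0],[0,0,0],[0,0,0],[0,0,0],[0,0,0],[0,0,0],[0,0,0]],"hand":[2.5,2.5,2.5,2.5,2.5,2.5,2.5]}'
python3 lid.py w10
```

```text
clock: 25.68
position: [481.4, -368.8, 127.2]
ee_rot: [-0.268, 0.963, -0.001, 0.001]
contact_force: [-0.5, -0.4, -2.0]
gripper_width: 33.6
grasp_force: 60.2
t 25.675 pos [ 481.4 -368.8  127.2] yaxis [-0.517  0.856 -0.003] z [ 0.003 -0.002 -1.   ] q [-0.39  0.44 -0.18  0.   -0.94 -0.64] F [-0.5 -0.4 -2. ] w 33.64102141292628
disc plane [-3.74477146e-04  4.61259286e-04  1.18534625e+02] z-TCP -8.628781429925326 6162
disc ctr r64 [ 482.88667892 -368.11899452] minus TCP [1.55593299 0.64933425] 0.18304220035928892 79
```

```bash
python3 -m creep '{"translation":[[-0.1,0.1,0],[-0.1,0.15,-0.6],[-0.1,0.15,-1.2],[-0.1,0.15,-1.4],[-0.1,0.15,-1.4]],"delta_rot":[[0,0,0],[0,0,0],[0,0,0],[0,0,0],[0,0,0]],"hand":[2.5,2.5,2.5,2.5,2.5]}'
python3 -m creep '{"translation":[[0,0,-0.3],[0,0,-0.6],[0,0,-0.6]],"delta_rot":[[0,0,0],[0,0,0],[0,0,0]],"hand":[2.5,2.5,2.5]}'
```

```text
clock: 26.35
position: [479.1, -366.9, 110.9]
ee_rot: [-0.268, 0.963, 0.0, -0.0]
contact_force: [-0.1, 0.6, -1.8]
gripper_width: 33.6
grasp_force: 60.2
clock: 26.72
position: [479.3, -367.0, 105.6]
ee_rot: [-0.268, 0.963, -0.0, 0.0]
contact_force: [-0.3, 0.5, 0.6]
gripper_width: 33.7
grasp_force: 60.4
```

```bash
python3 -m creep '{"translation":[[0,0,-0.1],[0,0,-0.1],[0,0,-0.1]],"delta_rot":[[0,0,0],[0,0,0],[0,0,0]],"hand":[2.5,2.5,2.5]}'
python3 lid.py w11
```

```text
clock: 27.1
position: [479.4, -367.0, 105.6]
ee_rot: [-0.268, 0.963, -0.0, 0.0]
contact_force: [-2.2, 2.3, 5.9]
gripper_width: 33.6
grasp_force: 60.6
t 27.1 pos [ 479.4 -367.   105.6] yaxis [-0.517  0.856 -0.001] z [ 0.001 -0.001 -1.   ] q [-0.39  0.46 -0.21  0.   -0.9  -0.64] F [-2.2  2.3  5.9] w 33.598034402615546
disc plane [-7.86396823e-04  8.38537642e-04  9.69839338e+01] z-TCP -8.599816457903842 6035
disc ctr r64 [ 480.88539316 -366.36559017] minus TCP [1.51443517 0.62484897] 0.17455157308645794 79
```

Seated: the disc top is at 97.0, the same as at the start, and it is level and within 1 mm of the tin axis. Release, rise and verify.

```bash
python3 -m creep '{"translation":[[0,0,0],[0,0,0],[0,0,0],[0,0,0.3],[0,0,4],[0,0,10],[0,0,16],[0,0,20]],"delta_rot":[[0,0,0],[0,0,0],[0,0,0],[0,0,0],[0,0,0],[0,0,0],[0,0,0],[0,0,0]],"hand":[6.5,6.5,6.5,6.5,6.5,6.5,6.5,6.5]}'
python3 -m creep '{"translation":[[0,0,0],[0,0,0]],"delta_rot":[[0,0,0],[0,0,0]],"hand":[6.5,6.5]}'
python3 - <<'E'
from w import *
im,d,c,cl=shot("w12"); z=cl[...,2]; near=np.hypot(cl[...,0]-481,cl[...,1]+366)<80
for lo,hi,n in((90,104,"disc"),(134,148,"knob")):
    k=((z>lo)&(z<hi)&near).astype(np.uint8);f,_=cv2.findContours(k,0,1)
    a=max(f,key=cv2.contourArea).reshape(-1,2); h=np.median(z[k>0]); e=cv2.minEnclosingCircle(plane("wrist",a,h,c)[:,:2].astype(np.float32)); print(n,h,e)
k=(z>90)&(z<104)&near; q=cl[k]; A=np.c_[q[:,:2]-[481,-366],np.ones(len(q))]; print(np.linalg.lstsq(A,q[:,2],rcond=None)[0])
# scene change: top/side pixels vs start
for n in("top","side"):
    i0=np.load(n+"0.npz"); i1,_=get_image(n); df=(np.abs(i1.astype(int)-i0['im']).max(2)>50).astype(np.uint8); df=cv2.morphologyEx(df,2,np.ones((3,3)))
    N,l,s,cc=cv2.connectedComponentsWithStats(df); print(n,[(s[j].tolist()) for j in range(1,N) if s[j,4]>15])
E
```

```text
clock: 28.15
position: [479.7, -367.3, 308.2]
ee_rot: [-0.268, 0.963, -0.002, 0.002]
contact_force: [0.6, 0.1, -0.3]
gripper_width: 65.0
grasp_force: 0.0
clock: 28.4
position: [478.9, -366.6, 303.7]
ee_rot: [-0.268, 0.963, 0.001, -0.0]
contact_force: [0.1, -0.2, -0.2]
gripper_width: 65.1
grasp_force: 0.0
t 28.4 pos [ 478.9 -366.6  303.7] yaxis [-0.516  0.856  0.001] z [-0.001  0.001 -1.   ] q [-0.39  0.31  0.08 -0.   -1.34 -0.64] F [ 0.1 -0.2 -0.2] w 65.12562835141766
disc 97.00072035228226 ((480.10760498046875, -367.2454833984375), 63.602535247802734)
knob 140.85446820417047 ((479.6275634765625, -367.4041442871094), 18.013452529907227)
[-3.59344225e-03 -1.21946038e-03  9.69885412e+01]
top [[245, 165, 214, 255, 14687], [215, 174, 18, 18, 258], [450, 204, 6, 5, 18], [314, 215, 4, 6, 18], [460, 218, 6, 18, 84], [370, 239, 5, 6, 25], [450, 241, 9, 7, 36], [340, 269, 217, 151, 11309], [277, 298, 6, 10, 33], [170, 349, 83, 59, 1532], [552, 363, 8, 5, 29], [552, 370, 8, 31, 191], [145, 381, 74, 39, 1558], [535, 385, 4, 6, 21], [250, 397, 6, 5, 25], [222, 405, 42, 15, 428]]
side [[288, 0, 19, 5, 76], [356, 0, 70, 52, 1632], [430, 0, 37, 28, 498], [258, 5, 96, 46, 2282], [341, 22, 12, 16, 162], [412, 25, 32, 32, 518], [451, 30, 7, 3, 21], [400, 35, 13, 4, 39], [248, 38, 11, 15, 131], [259, 40, 15, 14, 164], [401, 41, 18, 9, 103], [292, 44, 5, 4, 19], [390, 48, 40, 169, 2338], [302, 50, 5, 5, 21], [375, 52, 13, 4, 46], [422, 62, 13, 12, 91], [285, 70, 15, 16, 195], [430, 74, 6, 5, 25], [366, 86, 4, 4, 16], [423, 90, 18, 40, 581], [284, 98, 6, 5, 27], [294, 99, 11, 13, 83], [392, 128, 71, 133, 2079], [434, 194, 16, 24, 275], [470, 229, 7, 6, 26], [417, 241, 38, 34, 785], [217, 243, 17, 28, 362], [442, 250, 9, 4, 31]]
```

The only changes in the scene are the arm and the new lampholder. The lid is level, fully down and centred to within about 2 mm.

```bash
python3 -c "from bench import *; print(job_done())"
```

```text
the job is handed in; nothing more can be done
None
```

I handed the job in at about 28.5 s: a new black lampholder stands upright in the kit tray's empty compartment and the black tin's lid is back fully down, though while I was reaching into the tin the hand caught something and pressed with about 35 N (limit 40 N).

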